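# Cycle the tipping cup with the test block

### The job

Run one cycle of the tipping-cup fixture: take the steel block out of its blue nest, lower it into the dump cup so that it lies flat across the cup (do not drop it in), and let go of it. Then push the red lever down past its spring catch so that the cup dumps the block into the grey tray below, and let the cup swing fully back. The nest leaves only the block's two ends free and the cup has finger room only along its long sides, so set the block down on the bench on the way and take it again the other way; leave the screw pot and the solder spool where they are.

Things in the scene. Friction and masses are not known exactly. Their poses are not given: they have to be found in the camera images.
- block_center (a point): Centre of the loose ground-steel block, 50 mm long (its y), 25 mm wide (its x), 20 mm high (z), 0.13 to 0.25 kg. It starts lying flat in the nest, its long axis along the nest's y, its underside 16 mm above the bench (centre at 26 mm).
- nest: Fixed blue block nest; origin at the centre of its underside on the bench. Foot 62 mm (x) by 36 mm (y), 16 mm high; on it two cheeks 36 mm long (y) with a 29 mm gap between them, tops 40 mm above the bench, 4 mm above the block's top. The block's ends stick out 7 mm at each y end, and only there can fingers take it.
- tipper: Fixed tipping-cup fixture; origin on the bench, straight below the cup's axle; its x is the dump direction (away from the robot, turned up to 0.25 rad either way), its y points left along the axle. Foot plate from x -92 to +170 mm, y -86 to +86 mm. Two uprights at y -77 and +77 mm, 140 mm high; catch and axle end reach y -104 mm at axle height. Catch tray between and in front of them.
- tray_floor (a point): Centre of the floor of the grey catch tray, 15 mm above the bench, axes as tipper. Inside 182 mm (x) by 128 mm (y); rim 50 mm above the bench.
- cup_seat (a point): Cup floor, 32 mm behind its open front edge: where the block's underside centre belongs; turns with the cup. At home 130 mm above the bench, axes as tipper. Aluminium cup, level at home, inside 72 mm deep (x), 62 mm wide (y); rear wall 36 mm high, 40 mm behind this point; side walls 55 mm high; sheet 3 mm. The block lies with its long axis along y: 6 mm left at each end, 27 mm behind it.
- cup_axle (a point): On the axle of the cup, in the middle, 122 mm above the bench; the cup turns about the y axis here.
- lever_pad (a point): On the upper face of the red lever, 100 mm out from the axle; turns with the cup. Flat bar 24 mm wide, 8 thick, 17 to 123 mm out from the axle, 120 mm left (+y) of the cup's middle. At home it points 45 deg up and forward (this point 67 mm ahead of the axle, 74 above it), fully tipped 35 deg down. Shut fingers 75 mm ahead of the axle, moving straight down, push it all the way.
- dump_cup (a joint): Tilt of the cup, rad: 0 home and level, 1.4 fully tipped forward (stop). A spring catch resists most at 0.2 to 0.3 rad (5 to 9 N straight down on the lever), then eases to 1 to 5 N. It does not stay tipped: a spring swings it back to 0 when let go. The block slides out at 0.6 to 1.1 rad, so tip to about 1.25 and wait a moment.
- screw_pot: Bystander: small steel pot, 57 mm across, 30 mm high; origin under its centre.
- solder_spool: Bystander: upright reel of solder wire, 64 mm across, 40 mm high; origin under its centre.
Things that resemble listed ones, but are neither listed nor needed, are in the scene too. What is shaped like the part that bears block_center but green or purple is not meant.

How it is judged:
By the outcome, as a careful person would: the job done as asked, in the order asked, and still so for the second after the job is handed in, with the robot touching nothing.
It also fails if it takes over 67 s, if anything falls off the work surface, if the arm or the gripper's body presses on something with over 40 N, if the wrist force passes 120 N, or if a joint passes its speed limit or range.

### The arm

A 6-joint arm with a two-finger parallel gripper is mounted at the origin on a cart in front of the work surface, level with it; the furniture and walls round the work are solid. World frame = base frame: x ahead of the robot, y to its left, z up, the work surface at z = 0. Lengths are in m, angles in rad, forces in N, time in s.
With the tool pointing down it reaches from about 0.25 to 0.725 m from the base axis. Payload 4 kg.
Tool frame: the origin (TCP) lies on the mounting face of the last link; the fingertips stand 173 mm ahead of it and the grasp point (between the pads) lies 155 mm ahead of it; y points along the fingers, x is the direction in which the jaws open and shut, and the axes are right-handed (so a half turn about y gives the same grasp; the last joint's range is limited). The gripper opens to 85 mm and grips with 20 to 120 N. Pads are 22 mm wide; open, the fingers measure 114 mm over their backs; the gripper's body (76 mm by 85 mm) begins 54 mm behind the grasp point. The pads swing forward as they close: fully open they stand 13 mm farther back than shut.
Start: joints at [1.214, 0.241, 0.005, 1.335, 0, 1.571], TCP at [0.175, 0.469, 0.405] pointing down, gripper open.
Joint ranges: [-2.72, 2.72], [-1.05, 1.87], [-1.09, 1.28], [-1.99, 2.15], [-1.42, 1.44], [-3.14, 3.14]. Speed limits (rad/s): [2.79, 2.79, 3.14, 3.14, 3.14, 3.14].

### API

Orientations are given as [roll, pitch, yaw] about the fixed x, y, z axes, in that order (R = Rz(yaw) Ry(pitch) Rx(roll)).
In Python, from bench import status, optics, workorder gives the robot as it stands. The module is installed in compiled form; this text tells all that it offers.
- The arm moves only by the tool apply_moves, never from a script. Its argument "series" is one flat list of numbers, 6 for each row, row after row: the shift along the world's x, y, z in units of 25 mm (1.0 is 25 mm), then the turn, a rotation vector about the world's x, y, z in units of 5 degrees (1.0 is 5 degrees). A call has 1 to 20 rows; each row is the pose to reach, as a shift and turn from the pose commanded when the call began; what a row does not reach only later rows make up. A row lasts 1/10 s, in which the tool goes at most 50 mm and 8.59 degrees, less where a joint would pass 70% of its speed; a pose out of reach is approached as far as the arm can. A call with a gripper value outside its range is refused whole. "gripper" is the gripper command: -1 is shut, 1 is fully open, values between are in proportion, set as the call begins (left out, the last holds). The fingers move at their own pace and stop on an object; "newtons" is the grip in N (left out, the last holds). Time passes only in rows, so rows that repeat a pose let the fingers close. It gives the time, the measured TCP pose, the force and the opening at its end, in the units of the state.
- status.read_state(): the state, without advancing time (a new reading comes with each control period).
- optics.snapshot(name): name is "scene" or "top" or "wrist"; returns a dict with "color" (420x560x3 uint8, red, green, blue), "depth" (420x560 float32, m along the optical axis (not along the pixel's ray), 0 where there is no reading), "K" (3x3 intrinsics, pixels), "k1" (the pictures are not rectified: a ray, as slopes to the right and down, at radius r is drawn at 1 + k1 r^2 times it, then the intrinsics apply), "R" (3x3) and "t" (3): a world point X has camera coordinates R X + t; the wrist camera has in their place "tool_from_camera" (4x4, takes a point from camera to tool coordinates, whose origin is the TCP and whose axes are the tool frame's). Camera axes: x right, y down, z forward; pixel columns grow to the right and rows downward; lengths in m; the calibration is good to about 2 mm. A picture is of the moment at which its call begins: read the wrist's pose just before it.
- workorder.hand_in(): hands the job in, once; it reports no verdict.
The state is a dict: "clock": time; "joint_positions": joint angles; "dq": joint speeds; "joint_torque": joint torques, N m; "ee_pos": TCP position; "tool_rot": TCP orientation; "wrist_force": force on the tool from outside, world axes, zero at the start; "torque": the same for the moment, N m; "grip_width": finger opening in m.
Only numpy, scipy, OpenCV 4.12 (cv2) and the standard library are available. Lean on these libraries where they do the work, as an engineer would, in place of code of your own. Each camera call takes 0.05 s, during which the arm holds its last target. There are 200 camera calls.

## Working session

There is one attempt and no reset: what is moved stays moved. The work goes in short steps, Python scripts to look and compute and a tool call to move; the robot and the scene stay as the last step left them, time stands still between calls to the robot, and variables do not carry over. Pictures are saved under pics/ and viewed, about 8 in all and at most 12, crops included, and the job is handed in when it is done.

Besides the shell and the picture viewer there is one more tool, called as name(argument=value, ...) on one line, values as JSON. apply_moves: Moves the arm, as the interface text tells. Its arguments: {"type":"object","properties":{"series":{"type":"array","items":{"type":"number"}},"gripper":{"type":"number"},"newtons":{"type":"number"}},"required":["series"]}

```bash
mkdir -p pics
cat > h.py <<'E'
import numpy as np, cv2
from bench import status, optics, workorder
from scipy.spatial.transform import Rotation as Ro
def snap(n):
    s=status.read_state(); d=optics.snapshot(n)
    if n=="wrist":
        T=np.array(d["tool_from_camera"]); Rt=Ro.from_euler('xyz',s["tool_rot"]).as_matrix()
        Rwc=Rt@T[:3,:3]; c=Rt@T[:3,3]+np.array(s["ee_pos"])
        d["R"]=Rwc.T; d["t"]=-Rwc.T@c
    return d
def rays(d,px):
    px=np.atleast_2d(np.float64(px)); K=np.array(d["K"])
    q=np.c_[(px[:,0]-K[0,2])/K[0,0],(px[:,1]-K[1,2])/K[1,1]]; u=q.copy()
    for _ in range(20): u=q/(1+d["k1"]*(u**2).sum(1,keepdims=True))
    return np.c_[u,np.ones(len(u))]
def onplane(d,px,z):
    R=np.array(d["R"]);t=np.array(d["t"]); c=-R.T@t; r=rays(d,px)@R
    return c+r*((z-c[2])/r[:,2])[:,None]
def cloud(d):
    h,w=d["depth"].shape; v,u=np.mgrid[:h,:w]
    X=rays(d,np.c_[u.ravel(),v.ravel()])*d["depth"].ravel()[:,None]
    return ((X-np.array(d["t"]))@np.array(d["R"])).reshape(h,w,3)
def save(d,name,crop=None,s=1):
    im=d["color"][...,::-1]
    if crop: x0,y0,x1,y1=crop; im=im[y0:y1,x0:x1]
    cv2.imwrite("pics/"+name,cv2.resize(im,None,fx=s,fy=s,interpolation=cv2.INTER_CUBIC))
E
python3 - <<'E'
from h import *
print(status.read_state())
for n in("scene","top"):
    d=snap(n); save(d,n+"0.png",s=1.4); np.savez(n+".npz",**d); print(n,d["K"],d["k1"],-np.array(d["R"]).T@d["t"])
E
```

```text
{'clock': 0.0, 'joint_positions': array([1.21402256e+00, 2.41428129e-01, 3.73219614e-03, 1.33518389e+00,
       1.47038465e-05, 1.57079180e+00]), 'dq': array([ 1.93493530e-05, -5.21513054e-04, -1.97095126e-03, -1.60295428e-05,
        5.62699490e-04, -4.92131283e-04]), 'joint_torque': array([-5.19114783e-04, -3.72323799e+01,  2.52405775e+01,  1.70702155e-02,
       -1.15663142e-04, -4.09177844e-06]), 'ee_pos': array([0.17453358, 0.46827043, 0.40380804]), 'tool_rot': array([-1.57078161,  0.00208349,  1.21402708]), 'wrist_force': array([-0.68700757,  0.31679242, -0.05324645]), 'torque': array([ 0.01777162, -0.00090751, -0.0051254 ]), 'grip_width': 0.08528092138533616}
scene [[524.81451803   0.         281.04277418]
 [  0.         524.81451803 206.97114114]
 [  0.           0.           1.        ]] -0.09193939125878611 [-0.1297369  -0.96604775  0.73479391]
top [[489.61350639   0.         277.63580861]
 [  0.         489.61350639 206.89434634]
 [  0.           0.           1.        ]] -0.0912396919384957 [0.20351562 0.10957773 1.73216287]
```

View pics/top0.png

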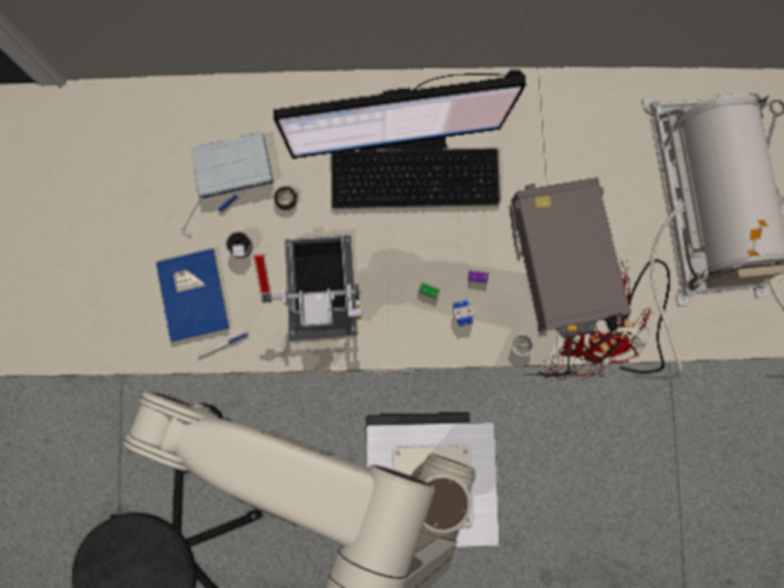

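View pics/scene0.png

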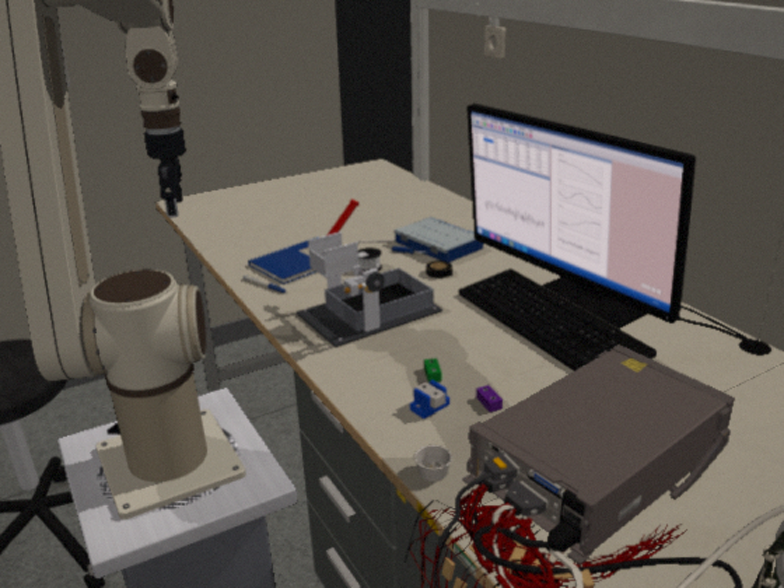

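The top view (784 px scale) shows these things that could be taken for the nest with the block:
- The blue nest with a bright block, at (462,313).
- The green look-alike, at (428,291).
- The purple look-alike, at (477,277).
- The blue booklet, at (193,295), which is not a nest.

I choose the blue one at (462,313). The tipper is at about (320,290), its red lever at (262,275) and the pot at (521,345). Next I get rough positions and a close crop.

Run:
```python
from h import *
d=dict(np.load("top.npz")); 
hsv=cv2.cvtColor(d["color"],cv2.COLOR_RGB2HSV)
def blobs(m,z,d,mn=15):
    n,l,s,c=cv2.connectedComponentsWithStats(m.astype(np.uint8))
    for i in range(1,n):
        if s[i,4]>mn: print(s[i],c[i].round(1),onplane(d,c[i],z).round(4))
H,S,V=[hsv[...,i].astype(int) for i in range(3)]
print("blue");blobs((H>105)&(H<125)&(S>130)&(V>60),0.035,d)
print("red");blobs(((H<6)|(H>174))&(S>150)&(V>90),0.19,d)
P=cloud(d)
print("cup/tray heights row")
for v in range(160,250,5): print(v,[int(1000*P[v,u,2]) for u in range(176,266,5)])
print(onplane(d,[(330,223),(230,213),(372,247),(170,173)],0))
R=P[...,:]
s=dict(np.load("scene.npz")); 
a=d["color"][150:260,160:390][...,::-1]; b=s["color"][140:350,170:340][...,::-1]
a=cv2.resize(a,None,fx=3.4,fy=3.4,interpolation=cv2.INTER_CUBIC)
cv2.imwrite("pics/crop1.png",a)
```

```text
blue
[157 141  11   9  21] [161.4 145.6] [[0.7196 0.5074 0.035 ]]
[ 113  179   49   64 2019] [137.5 212. ] [[0.4786 0.588  0.035 ]]
[325 215   9   4  22] [329.  216.8] [[ 0.4473 -0.0864  0.035 ]]
[328 227   9   5  33] [331.8 228.9] [[ 0.4043 -0.0943  0.035 ]]
red
[182 182  10  27 140] [186.8 194.8] [[0.5062 0.3855 0.19  ]]
[424 237   9   4  16] [427.8 239.1] [[ 0.346  -0.3824  0.19  ]]
[436 241  14  14  80] [443.9 247.5] [[ 0.3177 -0.4332  0.19  ]]
cup/tray heights row
160 [-2, -5, -2, 1, 0, 2, 0, -9, -5, 0, 0, 0, -6, -5, 0, -3, -5, 1]
165 [-8, 0, -5, -10, -5, 4, -9, -3, 1, 0, 1, 6, 0, 0, 1, 0, 0, -3]
170 [36, -1, -4, 3, 1, 4, 1732, 48, 47, 45, 43, 29, 33, 28, 5, 0, -8, -1]
175 [40, 0, 0, -2, 0, -6, 13, 14, 15, 13, 4, 19, 20, 12, 4, -6, -5, 0]
180 [23, 1, -8, 1, 0, 0, 4, 9, 17, 15, 17, 10, 10, 16, 11, 0, -1, -1]
185 [0, 1, 198, -5, -4, -2, 10, 16, 8, 18, 10, 13, 16, 10, 17, 7, -5, 3]
190 [-4, 0, 186, 7, -2, -4, 13, 16, 14, 14, 9, 12, 10, 13, 41, 11, -4, 0]
195 [3, 1, 177, -4, 1, -7, 1, 8, 13, 14, 13, 15, 12, 13, 51, 9, 0, -2]
200 [1, 2, 158, 162, 7, 0, 5, 16, 14, 19, 20, 12, 15, 13, 
[... 151 characters left out ...]
7, 127, 11, 49, 107, 0]
215 [-3, 2, -2, 116, -3, 127, 77, 16, 146, 132, 133, 130, 142, 13, 15, 66, 121, -6]
220 [-5, -2, 4, 0, 1, 3, 37, 0, 144, 124, 122, 127, 144, 54, 45, 127, 136, 0]
225 [-3, -6, 0, -10, 0, -1, 3, 6, 162, 124, 129, 126, 166, 1, 4, 124, 130, -3]
230 [-2, 1, 0, 3, -8, -2, 16, 8, 169, 160, 163, 163, 158, 8, 0, 4, 3, 0]
235 [-3, 0, -2, -2, -4, -7, 5, 9, 0, -1, 2, 10, 6, -1, 7, 12, -6, -3]
240 [-4, 7, -3, -3, -2, 4, -3, 12, 0, 1, 12, 13, 7, 2, 0, -4, 2, -1]
245 [-3, -4, 0, 7, -1, -5, -6, -7, -4, 0, 3, 2, 0, 3, 4, 0, 1, -5]
[[ 0.42975126 -0.09309305  0.        ]
 [ 0.47363941  0.26369312  0.        ]
 [ 0.34030864 -0.23961167  0.        ]
 [ 0.6256775   0.4817548   0.        ]]
```

View pics/crop1.png

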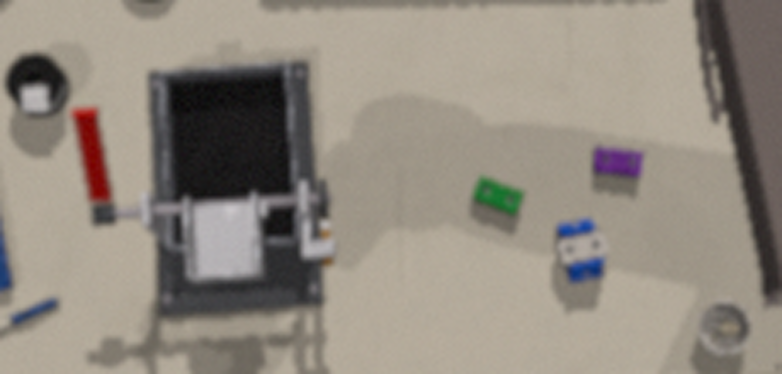

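The crop confirms the blue nest carrying the metallic block at crop (582,250), with the green and purple decoys next to it. The cup is at (225,240) and the red lever at (92,155). I'll go above the fixture for a near look.

apply_moves(series=[9, -7.5, 3, 0, 0, 0, 9, -7.5, 3, 0, 0, 0, 9, -7.5, 3, 0, 0, 0, 9, -7.5, 3, 0, 0, 0, 9, -7.5, 3, 0, 0, 0, 9, -7.5, 3, 0, 0, 0, 9, -7.5, 3, 0, 0, 0, 9, -7.5, 3, 0, 0, 0, 9, -7.5, 3, 0, 0, 0, 9, -7.5, 3, 0, 0, 0])

```text
clock: 1.1
ee_pos: [0.3986, 0.2819, 0.4791]
tool_rot: [-1.57, 0.001, 1.216]
wrist_force: [0.9, 1.0, 0.1]
grip_width: 0.0852
```

Run:
```python
from h import *
d=snap("wrist"); s=status.read_state(); print(s["ee_pos"],s["tool_rot"],s["clock"],s["joint_positions"].round(2)); print(np.array(d["tool_from_camera"]).round(3)); np.savez("w1.npz",**d); save(d,"w1.png",s=1.4)
```

```text
[0.39853799 0.28198656 0.47918974] [-1.56994954e+00  9.66235252e-04  1.21662510e+00] 1.15 [0.62 0.2  0.14 1.52 0.   0.97]
[[ 1.    -0.001  0.     0.   ]
 [-0.001 -0.282  0.959  0.031]
 [-0.001 -0.959 -0.282  0.072]
 [ 0.     0.     0.     1.   ]]
```

View pics/w1.png

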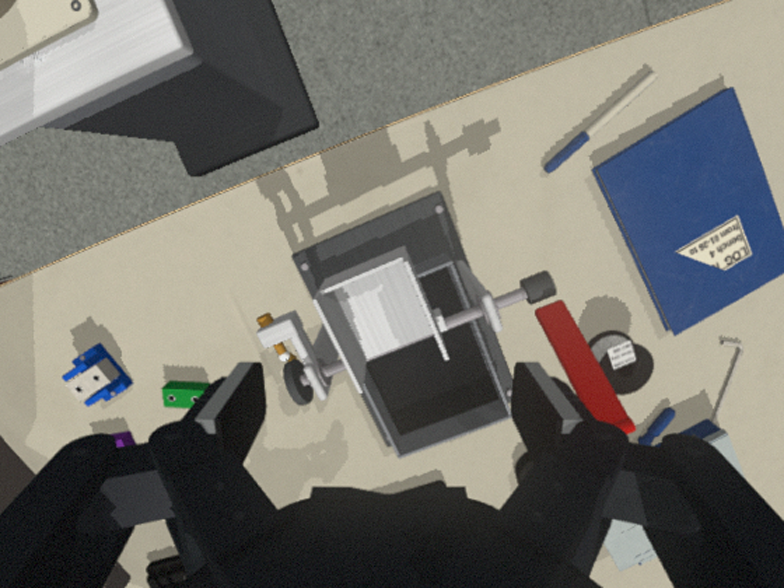

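The near view (784 px scale) shows the empty cup at (385,305), the axle from (300,380) to (540,287), the red lever from (550,310) to (620,425), the nest at (95,375) and the green decoy at (185,393). Now I work out the tipper and nest poses.

Run:
```python
from h import *
d=dict(np.load("w1.npz")); P=cloud(d); hsv=cv2.cvtColor(d["color"],cv2.COLOR_RGB2HSV)
H,S,V=[hsv[...,i].astype(int) for i in range(3)]
ok=d["depth"]>0.1
bench=P[ok&(np.abs(P[...,2])<.02)]; print("bench z",np.median(bench[:,2]))
def big(m):
    n,l,s,c=cv2.connectedComponentsWithStats(m.astype(np.uint8)); i=1+np.argmax(s[1:,4]); return l==i
red=big(((H<6)|(H>174))&(S>150)&(V>90)&ok); red=cv2.erode(red.astype(np.uint8),np.ones((5,5)))>0
X=P[red]; m=X.mean(0); w=np.linalg.svd(X-m,full_matrices=False)[2]; w0=w[0]*np.sign(w[0][2])
pr=(X-m)@w0; print("red",m,w0,"elev",np.degrees(np.arcsin(w0[2])),"yaw",np.arctan2(w0[1],w0[0]),pr.min(),pr.max(), "normal",w[2])
mid=m+w0*(pr.min()+pr.max())/2; print("mid",mid)
# cup walls
near=ok&(P[...,0]>.33)&(P[...,0]<.56)&(P[...,1]>.2)&(P[...,1]<.34)
for lo,hi,n in((.178,.2,"sides"),(.122,.138,"floor"),(.158,.172,"rear?"),(.045,.055,"rim")):
    X=P[near&(P[...,2]>lo)&(P[...,2]<hi)]; 
    r=cv2.minAreaRect((X[:,:2]*1000).astype(np.float32)); print(n,len(X),r,X.mean(0).round(4))
# nest
b=(H>105)&(H<125)&(S>130)&(V>60)&ok&(P[...,1]<0.1)
n,l,s,c=cv2.connectedComponentsWithStats(b.astype(np.uint8))
for i in range(1,n):
    if s[i,4]>20: print("blue",s[i],P[l==i].mean(0).round(4))
blk=ok&(P[...,0]>.38)&(P[...,0]<.48)&(P[...,1]<-.05)&(P[...,1]>-.14)&(S<90)&(P[...,2]>.028)
X=P[blk]; print(len(X),cv2.minAreaRect((X[:,:2]*1000).astype(np.float32)),np.median(X,0))
save(d,"nest_w1.png",(30,220,160,330),4)
```

```text
bench z 0.0001295838617864472
red [0.50664473 0.39086246 0.17628974] [0.70136271 0.05930156 0.71033349] elev 45.26205587340077 yaw 0.08435127961644179 -0.050876370962991455 0.04843515493135702 normal [ 0.70946011  0.03834576 -0.70370161]
mid [0.50578864 0.39079007 0.17542271]
sides 638 ((426.2771911621094, 267.0252990722656), (74.98697662353516, 68.41191101074219), 3.08894419670105) [0.4248 0.2629 0.1838]
floor 3660 ((429.3436584472656, 269.60443115234375), (83.08406066894531, 140.07447814941406), 0.9473471641540527) [0.4341 0.2689 0.1295]
rear? 594 ((426.2829284667969, 267.24127197265625), (75.26627349853516, 67.77983856201172), 2.905951738357544) [0.4082 0.2554 0.1649]
rim 380 ((496.4143981933594, 271.56390380859375), (128.8309783935547, 134.26437377929688), 1.182372808456421) [0.487  0.309  0.0493]
blue [ 45 246  49  44 584] [ 0.4234 -0.081   0.0228]
503 ((425.935791015625, -90.00084686279297), (45.55091094970703, 52.130836486816406), 11.2023344039917) [ 0.42531019 -0.087771    0.03562198]
```

apply_moves(series=[1, -14.8, -6, 0, 0, 6.25, 1, -14.8, -6, 0, 0, 6.25, 1, -14.8, -6, 0, 0, 6.25, 1, -14.8, -6, 0, 0, 6.25, 1, -14.8, -6, 0, 0, 6.25, 1, -14.8, -6, 0, 0, 6.25, 1, -14.8, -6, 0, 0, 6.25, 1, -14.8, -6, 0, 0, 6.25, 1, -14.8, -6, 0, 0, 6.25, 1, -14.8, -6, 0, 0, 6.25, 1, -14.8, -6, 0, 0, 6.25, 1, -14.8, -6, 0, 0, 6.25, 1, -14.8, -6, 0, 0, 6.25])

```text
clock: 2.45
ee_pos: [0.4249, -0.0877, 0.3303]
tool_rot: [-1.572, 0.0, 1.762]
wrist_force: [-0.1, 0.6, 0.2]
grip_width: 0.0851
```

Run:
```python
from h import *
d=snap("wrist"); s=status.read_state(); print(s["ee_pos"],s["tool_rot"],s["clock"],s["joint_positions"].round(2)); np.savez("w2.npz",**d); save(d,"w2.png",s=1.4)
P=cloud(d); hsv=cv2.cvtColor(d["color"],cv2.COLOR_RGB2HSV); H,S,V=[hsv[...,i].astype(int) for i in range(3)]; ok=d["depth"]>.1
reg=ok&(np.hypot(P[...,0]-.426,P[...,1]+.09)<.06)
for n,m in(("cheek",reg&(S>130)&(P[...,2]>.036)),("all blue",reg&(S>130)&(H>105)&(H<125)&(P[...,2]>.008)),("block",reg&(S<90)&(P[...,2]>.028))):
    X=P[m]; print(n,len(X),cv2.minAreaRect((X[:,:2]*1000).astype(np.float32)),np.median(X,0).round(4))
# block by ray casting on plane z=.036
m=cv2.morphologyEx((reg&(S<90)&(P[...,2]>.028)).astype(np.uint8),cv2.MORPH_OPEN,np.ones((3,3)))
c=max(cv2.findContours(m,0,1)[0],key=cv2.contourArea)[:,0]; 
print(c.min(0),c.max(0),cv2.minAreaRect((onplane(d,c,.036)[:,:2]*1000).astype(np.float32)))
```

```text
[ 0.42488619 -0.08781725  0.33026132] [-1.57187794e+00  3.17654943e-04  1.76190468e+00] 2.5 [-0.2   0.16 -0.3   1.11  0.   -0.39]
cheek 963 ((429.4210510253906, -110.27046203613281), (44.784515380859375, 74.5046157836914), 10.560544967651367) [ 0.4275 -0.0981  0.0399]
all blue 1128 ((425.178466796875, -110.28944396972656), (53.13291549682617, 72.98680114746094), 10.560544967651367) [ 0.4071 -0.0929  0.0387]
block 6168 ((422.9600830078125, -90.49098205566406), (43.14840316772461, 117.7445068359375), 0.8833374977111816) [ 0.4221 -0.0817  0.1868]
[365 259] [423 328] ((494.2790832519531, 35.25739288330078), (79.23356628417969, 54.59927749633789), 49.277503967285156)
```

View pics/w2.png

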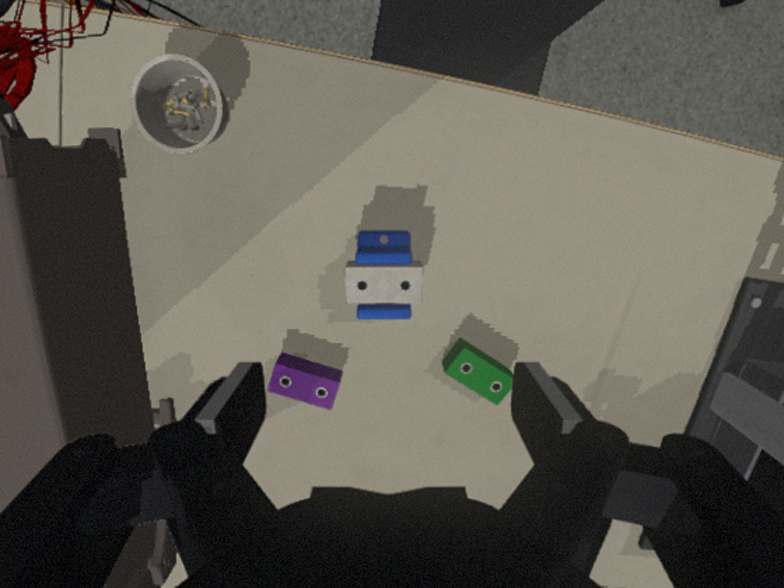

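The block lies centred at (384,283) in the wrist view and square to the jaws. Its ends stick out past both blue cheeks. The green decoy at (480,372) and the purple one at (305,382) are clear of the finger line. Refining the block position.

Run:
```python
from h import *
d=dict(np.load("w2.npz")); hsv=cv2.cvtColor(d["color"],cv2.COLOR_RGB2HSV); H,S,V=[hsv[...,i].astype(int) for i in range(3)]
P=cloud(d); m=np.zeros(S.shape,np.uint8); m[170:232,235:315]=1
m=m&(np.abs(P[...,2]-.036)<.006)&(S<60)&(V>110); m=cv2.morphologyEx(m.astype(np.uint8),cv2.MORPH_CLOSE,np.ones((9,9)))
c=max(cv2.findContours(m,0,1)[0],key=cv2.contourArea)[:,0]
print(c.min(0),c.max(0)); r=cv2.minAreaRect((onplane(d,c,.036)[:,:2]*1000).astype(np.float32)); print(r)
print(onplane(d,[(384/1.4,283/1.4),(361/1.4,285/1.4),(405/1.4,285/1.4)],.036))
```

```text
[247 190] [301 216]
((425.8536682128906, -90.15780639648438), (24.472309112548828, 49.592777252197266), 10.926828384399414)
[[ 0.42485534 -0.09004562  0.036     ]
 [ 0.42900136 -0.10444092  0.036     ]
 [ 0.42359414 -0.0764244   0.036     ]]
```

apply_moves(series=[0.04, -0.09, -2, 0, 0, 0, 0.04, -0.09, -4, 0, 0, 0, 0.04, -0.09, -4.8, 0, 0, 0, 0.04, -0.09, -5.3, 0, 0, 0, 0.04, -0.09, -5.56, 0, 0, 0, 0.04, -0.09, -5.56, 0, 0, 0, 0.04, -0.09, -5.56, 0, 0, 0])

```text
clock: 3.2
ee_pos: [0.4262, -0.0911, 0.1915]
tool_rot: [-1.572, 0.001, 1.76]
wrist_force: [0.6, -0.9, 0.4]
grip_width: 0.085
```

apply_moves(series=[0, 0, 0, 0, 0, 0, 0, 0, 0, 0, 0, 0, 0, 0, 0, 0, 0, 0, 0, 0, 0, 0, 0, 0, 0, 0, 0, 0, 0, 0, 0, 0, 0, 0, 0, 0, 0, 0, 0, 0, 0, 0, 0, 0, 0, 0, 0, 0, 0, 0, 0, 0, 0, 0], gripper=-1, newtons=50)

```text
clock: 4.1
ee_pos: [0.4261, -0.0913, 0.1917]
tool_rot: [-1.573, 0.0, 1.759]
wrist_force: [-0.1, 1.3, 5.4]
grip_width: 0.0486
```

apply_moves(series=[0, 0, 0.6, 0, 0, 0, 0, 0, 1.5, 0, 0, 0, 0, 0, 3, 0, 0, 0, 0, 0, 3, 0, 0, 0, -0.6, 1.6, 3, 0, 0, 0, -1.2, 3.2, 3, 0, 0, 0, -1.8, 4.8, 3, 0, 0, 0, -2.2, 6, 3, 0, 0, 0, -2.2, 6, 3, 0, 0, 0, -2.2, 6, 3, 0, 0, 0])

```text
clock: 5.1
ee_pos: [0.3702, 0.0592, 0.2652]
tool_rot: [-1.57, 0.001, 1.762]
wrist_force: [0.8, 0.2, -2.5]
grip_width: 0.0488
```

Run:
```python
from h import *
d=snap("wrist"); s=status.read_state(); print(s["ee_pos"],s["wrist_force"],s["grip_width"]); a=d["color"][...,::-1]
e=snap("scene"); b=e["color"][200:340,230:370][...,::-1]
b=cv2.resize(b,(420,420)); cv2.imwrite("pics/held.png",cv2.resize(np.hstack([a,b]),None,fx=.81,fy=.81))
```

```text
[0.37057117 0.05865274 0.26537643] [-0.40645482  0.22940039 -2.08712636] 0.04871877304910528
```

View pics/held.png

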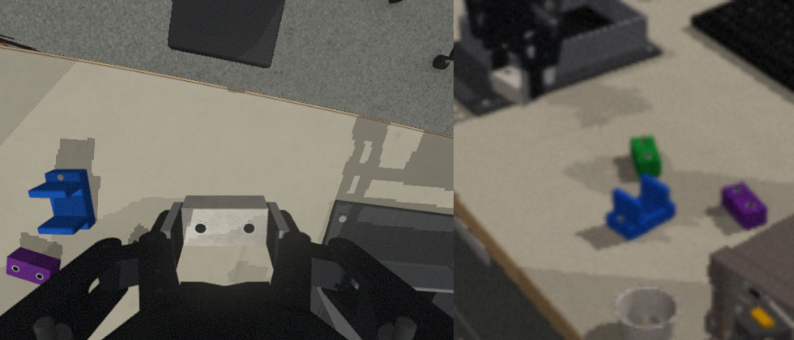

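The nest is empty and the block sits flat between the pads at (225,230) in the left panel. I set it down on the bench here.

apply_moves(series=[0, 0, -1.5, 0, 0, 0, 0, 0, -2.8, 0, 0, 0, 0, 0, -3.3, 0, 0, 0, 0, 0, -3.45, 0, 0, 0, 0, 0, -3.5, 0, 0, 0, 0, 0, -3.55, 0, 0, 0, 0, 0, -3.58, 0, 0, 0, 0, 0, -3.58, 0, 0, 0])

```text
clock: 6.0
ee_pos: [0.3711, 0.0587, 0.1768]
tool_rot: [-1.572, 0.0, 1.759]
wrist_force: [0.1, 0.0, -1.5]
grip_width: 0.0487
```

apply_moves(series=[0, 0, -0.04, 0, 0, 0, 0, 0, -0.06, 0, 0, 0, 0, 0, -0.06, 0, 0, 0])

```text
clock: 6.3
ee_pos: [0.371, 0.0589, 0.1757]
tool_rot: [-1.572, 0.0, 1.76]
wrist_force: [-2.0, 0.0, 7.1]
grip_width: 0.0487
```

apply_moves(series=[0, 0, 0, 0, 0, 0, 0, 0, 0, 0, 0, 0, 0, 0, 0, 0, 0, 0, 0, 0, 0, 0, 0, 0, 0, 0, 0, 0, 0, 0, 0, 0, 2, 0, 0, 0, 0, 0, 4, 0, 0, 0, 0, 0, 6, 0, 0, -1.7, 0, 0, 6, 0, 0, -3.4, 0, 0, 6, 0, 0, -5.1, 0, 0, 6, 0, 0, -6.8, 0, 0, 6, 0, 0, -8.5, 0, 0, 6, 0, 0, -10.2, 0, 0, 6, 0, 0, -11.9, 0, 0, 6, 0, 0, -13.6, 0, 0, 6, 0, 0, -15.3, 0, 0, 6, 0, 0, -17, 0, 0, 6, 0, 0, -18, 0, 0, 6, 0, 0, -18, 0, 0, 6, 0, 0, -18], gripper=1)

```text
clock: 8.3
ee_pos: [0.3706, 0.0587, 0.3246]
tool_rot: [-1.571, 0.0, 0.191]
wrist_force: [-0.2, 0.3, 0.1]
grip_width: 0.0855
```

Run:
```python
from h import *
d=snap("wrist"); s=status.read_state(); print(s["ee_pos"],s["tool_rot"],s["joint_positions"].round(2)); np.savez("w3.npz",**d); save(d,"w3.png",s=1.2)
hsv=cv2.cvtColor(d["color"],cv2.COLOR_RGB2HSV); S,V=[hsv[...,i].astype(int) for i in (1,2)]
P=cloud(d); m=(d["depth"]>.1)&(np.abs(P[...,2]-.02)<.006)&(np.hypot(P[...,0]-.37,P[...,1]-.06)<.05)
m=cv2.morphologyEx(m.astype(np.uint8),cv2.MORPH_OPEN,np.ones((3,3)))
c=max(cv2.findContours(m,0,1)[0],key=cv2.contourArea)[:,0]
print(c.min(0),c.max(0),cv2.minAreaRect((onplane(d,c,.02)[:,:2]*1000).astype(np.float32)))
```

```text
[0.3705778  0.05874189 0.32462354] [-1.57077737e+00  2.10172763e-04  1.90202547e-01] [ 0.16  0.05 -0.44  1.08  0.    1.54]
[266 173] [292 224] ((371.7295227050781, 60.01999282836914), (24.605953216552734, 49.681068420410156), 10.29071044921875)
```

View pics/w3.png

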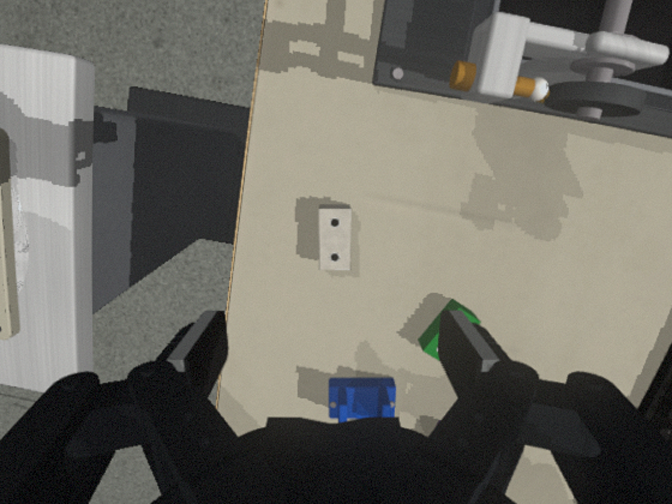

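The block lies flat on the bench at (335,238), with its long axis across the jaws. I retake it across its width.

apply_moves(series=[0.04, 0.05, -2, 0, 0, 0, 0.04, 0.05, -4, 0, 0, 0, 0.04, 0.05, -5.2, 0, 0, 0, 0.04, 0.05, -5.7, 0, 0, 0, 0.04, 0.05, -5.88, 0, 0, 0, 0.04, 0.05, -5.88, 0, 0, 0, 0.04, 0.05, -5.88, 0, 0, 0])

```text
clock: 9.05
ee_pos: [0.3723, 0.0601, 0.1785]
tool_rot: [-1.571, -0.002, 0.189]
wrist_force: [-0.3, -0.1, 1.1]
grip_width: 0.0854
```

apply_moves(series=[0, 0, 0, 0, 0, 0, 0, 0, 0, 0, 0, 0, 0, 0, 0, 0, 0, 0, 0, 0, 0, 0, 0, 0, 0, 0, 0, 0, 0, 0, 0, 0, 0, 0, 0, 0, 0, 0, 0, 0, 0, 0, 0, 0, 0, 0, 0, 0, 0, 0, 0, 0, 0, 0, 0, 0, 0, 0, 0, 0, 0, 0, 0, 0, 0, 0, 0, 0, 0, 0, 0, 0], gripper=-1, newtons=50)

```text
clock: 10.25
ee_pos: [0.3718, 0.0601, 0.1782]
tool_rot: [-1.571, -0.001, 0.189]
wrist_force: [-1.6, -0.2, 5.2]
grip_width: 0.0241
```

apply_moves(series=[0, 0, 0.6, 0, 0, 0, 0, 0, 2, 0, 0, 0, 0, 0, 4, 0, 0, 0, 0, 0, 6, 0, 0, 0, 0, 0, 8, 0, 0, 0, 0, 0, 9.6, 0, 0, 0, 0.4, 1.4, 9.6, 0, 0, -0.3, 0.8, 2.8, 9.6, 0, 0, -0.6, 1.2, 4.2, 9.6, 0, 0, -0.9, 1.6, 5.6, 9.6, 0, 0, -1.2, 2, 7, 9.6, 0, 0, -1.5, 2.4, 8.29, 9.6, 0, 0, -1.57, 2.4, 8.29, 9.6, 0, 0, -1.57, 2.4, 8.29, 9.6, 0, 0, -1.57])

```text
clock: 11.65
ee_pos: [0.4314, 0.2677, 0.4164]
tool_rot: [-1.573, 0.003, 0.053]
wrist_force: [-0.2, 0.2, -2.5]
grip_width: 0.0241
```

Run:
```python
from h import *
d=snap("wrist"); s=status.read_state(); print(s["ee_pos"],s["tool_rot"],s["joint_positions"].round(2),s["grip_width"],s["wrist_force"]); np.savez("w4.npz",**d); save(d,"w4.png",s=1.4)
P=cloud(d); ok=d["depth"]>.1
near=ok&(np.abs(P[...,0]-.43)<.06)&(np.abs(P[...,1]-.267)<.06)
for lo,hi in((.176,.192),(.155,.192),(.125,.136)):
    X=P[near&(P[...,2]>lo)&(P[...,2]<hi)]; print(len(X),cv2.minAreaRect((X[:,:2]*1000).astype(np.float32)),X.min(0),X.max(0))
```

```text
[0.43124334 0.26700916 0.41674035] [-1.57237831  0.00222805  0.05202425] [ 0.55  0.25  0.05  1.37 -0.    2.07] 0.023863963457697052 [-0.19733131 -0.19957847 -2.47913144]
752 ((426.74786376953125, 267.9721374511719), (75.10905456542969, 66.4132308959961), 2.8198258876800537) [0.38776123 0.23297534 0.17602341] [0.46277371 0.30275101 0.18685357]
1775 ((426.7423400878906, 268.03350830078125), (75.24063110351562, 66.37947845458984), 2.9405417442321777) [0.38749731 0.23297534 0.15500723] [0.46571979 0.30281082 0.18685357]
4045 ((429.7047424316406, 274.0041198730469), (78.19100952148438, 100.0858154296875), 4.864376544952393) [0.38834616 0.22719493 0.1250081 ] [0.470239   0.32698733 0.13599901]
```

View pics/w4.png

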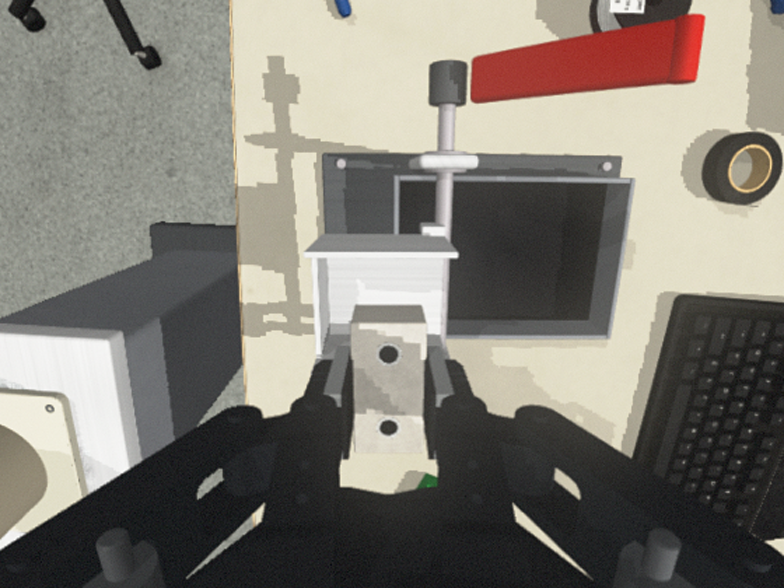

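The held block at (388,385) lines up over the cup. The cup's near and far walls and its yaw agree with the earlier fit to about 1 mm. Lowering now.

apply_moves(series=[0.03, 0.02, -1, 0, 0, 0, 0.03, 0.02, -2, 0, 0, 0, 0.03, 0.02, -3, 0, 0, 0, 0.03, 0.02, -3.7, 0, 0, 0, 0.03, 0.02, -4, 0, 0, 0, 0.03, 0.02, -4.1, 0, 0, 0, 0.03, 0.02, -4.18, 0, 0, 0, 0.03, 0.02, -4.18, 0, 0, 0])

```text
clock: 12.5
ee_pos: [0.4327, 0.2677, 0.314]
tool_rot: [-1.57, -0.001, 0.051]
wrist_force: [0.2, 0.8, -2.1]
grip_width: 0.0236
```

apply_moves(series=[0, 0, -0.06, 0, 0, 0, 0, 0, -0.12, 0, 0, 0, 0, 0, -0.16, 0, 0, 0, 0, 0, -0.18, 0, 0, 0, 0, 0, -0.18, 0, 0, 0])

```text
clock: 13.0
ee_pos: [0.4323, 0.2678, 0.3086]
tool_rot: [-1.571, 0.0, 0.052]
wrist_force: [-0.9, 0.4, -2.3]
grip_width: 0.0235
```

apply_moves(series=[0, 0, -0.03, 0, 0, 0, 0, 0, -0.03, 0, 0, 0])

```text
clock: 13.2
ee_pos: [0.4324, 0.2678, 0.3082]
tool_rot: [-1.571, -0.0, 0.052]
wrist_force: [-0.2, 0.2, 0.7]
grip_width: 0.0233
```

apply_moves(series=[0, 0, -0.02, 0, 0, 0, 0, 0, -0.02, 0, 0, 0, 0, 0, -0.02, 0, 0, 0, 0, 0, -0.02, 0, 0, 0, 0, 0, -0.02, 0, 0, 0, 0, 0, -0.02, 0, 0, 0], gripper=-0.12)

```text
clock: 13.8
ee_pos: [0.4324, 0.2678, 0.3075]
tool_rot: [-1.571, -0.0, 0.052]
wrist_force: [-0.2, 0.0, -0.0]
grip_width: 0.0377
```

apply_moves(series=[0, 0, 0.5, 0, 0, 0, 0, 0, 1.5, 0, 0, 0, 0, 0, 3, 0, 0, 0, 0, 0, 4.5, 0, 0, 0, 0, 0, 5, 0, 0, 0, 0, 0, 5, 0, 0, 0])

```text
clock: 14.4
ee_pos: [0.4329, 0.268, 0.4352]
tool_rot: [-1.568, -0.005, 0.052]
wrist_force: [-0.2, 0.3, -0.4]
grip_width: 0.0376
```

Run:
```python
from h import *
d=snap("wrist"); s=status.read_state(); print(s["ee_pos"],s["tool_rot"],s["grip_width"],s["wrist_force"],s["clock"]); np.savez("w5.npz",**d); save(d,"w5.png",s=1.2)
P=cloud(d); ok=d["depth"]>.1
X=P[ok&(np.abs(P[...,0]-.43)<.03)&(np.abs(P[...,1]-.267)<.03)&(P[...,2]>.143)&(P[...,2]<.157)]; print(len(X),cv2.minAreaRect((X[:,:2]*1000).astype(np.float32)),X.mean(0))
```

```text
[0.4325245  0.26783039 0.43318946] [-1.56969664 -0.00195571  0.05158967] 0.03776905794926836 [-0.00177748  0.32926478 -0.80433206] 14.45
1547 ((439.19195556640625, 263.6911926269531), (37.9636116027832, 55.71491622924805), 3.5124309062957764) [0.43316136 0.26644833 0.14964803]
```

View pics/w5.png

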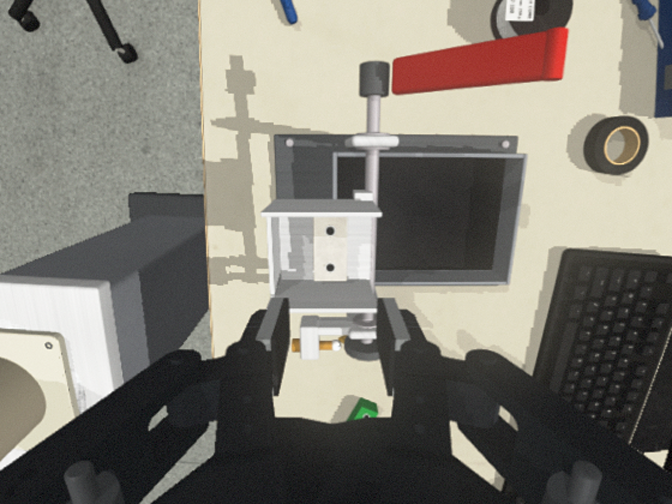

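The block lies flat across the cup at (330,250), released with its top at 150 mm, which matches the expected height. Next I shut the fingers and go above the lever.

apply_moves(series=[1, 1.2, 0, 0, 0, 0, 2, 2.4, 0, 0, 0, 0, 3, 3.6, 0, 0, 0, 0, 4, 4.8, 0, 0, 0, 0, 4.09, 4.98, 0, 0, 0, 0, 4.09, 4.98, -0.5, 0, 0, 0, 4.09, 4.98, -1, 0, 0, 0, 4.09, 4.98, -1.6, 0, 0, 0, 4.09, 4.98, -1.6, 0, 0, 0], gripper=-1)

```text
clock: 15.35
ee_pos: [0.5337, 0.3914, 0.3882]
tool_rot: [-1.575, 0.007, 0.051]
wrist_force: [-0.2, 0.6, -0.5]
grip_width: 0.0001
```

apply_moves(series=[0.04, 0.03, -0.3, 0, 0, 0, 0.04, 0.03, -0.6, 0, 0, 0, 0.04, 0.03, -0.9, 0, 0, 0, 0.04, 0.03, -1.2, 0, 0, 0, 0.04, 0.03, -1.6, 0, 0, 0, 0.04, 0.03, -2, 0, 0, 0, 0.04, 0.03, -2.4, 0, 0, 0])

```text
clock: 16.05
ee_pos: [0.537, 0.3935, 0.3369]
tool_rot: [-1.566, -0.01, 0.051]
wrist_force: [0.7, 0.4, 6.3]
grip_width: 0.0001
```

Run:
```python
from h import *
d=snap("wrist"); s=status.read_state(); print(s["ee_pos"],s["tool_rot"],s["wrist_force"],s["clock"]); save(d,"w6.png",s=1.2)
```

```text
[0.53624349 0.39315275 0.33350831] [-1.56838726 -0.00428437  0.05131742] [0.63711466 0.66323012 3.59756419] 16.1
```

View pics/w6.png

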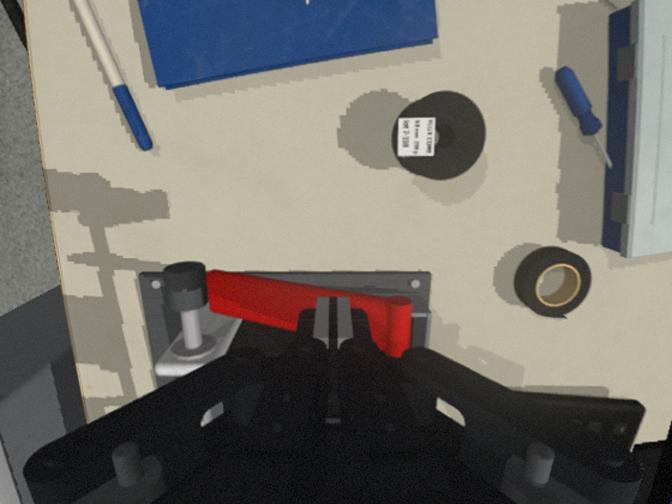

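The fingertips at (335,340) press on the red lever near its end, and the force has dropped to 3.6 N, so it is past the catch. Continuing down.

apply_moves(series=[0, 0, -0.4, 0, 0, 0, 0, 0, -0.8, 0, 0, 0, 0, 0, -1.2, 0, 0, 0, 0, 0, -1.6, 0, 0, 0, 0, 0, -2, 0, 0, 0, 0, 0, -2.3, 0, 0, 0, 0, 0, -2.6, 0, 0, 0, 0, 0, -2.6, 0, 0, 0, 0, 0, -2.6, 0, 0, 0])

```text
clock: 17.0
ee_pos: [0.5354, 0.3932, 0.2677]
tool_rot: [-1.571, 0.0, 0.052]
wrist_force: [-0.5, 0.1, 3.7]
grip_width: -0.0001
```

Run:
```python
from h import *
d=snap("wrist"); s=status.read_state(); print(s["ee_pos"],s["tool_rot"],s["wrist_force"],s["clock"]); 
e=snap("scene"); t=snap("top")
P=cloud(d); hsv=cv2.cvtColor(d["color"],cv2.COLOR_RGB2HSV); H,S,V=[hsv[...,i].astype(int) for i in range(3)]
X=P[((H<6)|(H>174))&(S>150)&(V>60)&(d["depth"]>.05)&(P[...,2]>.02)]; m=X.mean(0); w=np.linalg.svd(X-m,full_matrices=False)[2][0]; w*=np.sign(w[0]); print(len(X),m,"lever elev deg",np.degrees(np.arcsin(w[2])))
b=cv2.resize(e["color"][150:250,200:330],(520,400),interpolation=cv2.INTER_CUBIC);c=cv2.resize(t["color"][165:235,180:270],(514,400),interpolation=cv2.INTER_CUBIC)
im=np.hstack([b,c])[...,::-1]; cv2.imwrite("pics/tip.png",cv2.resize(im,None,fx=.77,fy=.77))
```

```text
[0.53550881 0.39317539 0.26794456] [-1.57044701e+00 -7.27271844e-05  5.18774213e-02] [-1.02956058  0.17585424  5.53268659] 17.05
6456 [0.51276639 0.39444643 0.10115589] lever elev deg -24.098648421445777
```

View pics/tip.png

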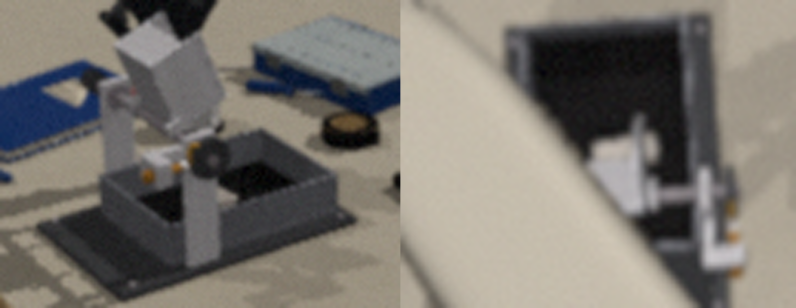

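apply_moves(series=[0, 0, -0.1, 0, 0, 0, 0, 0, -0.2, 0, 0, 0, 0, 0, -0.25, 0, 0, 0, 0, 0, -0.25, 0, 0, 0, 0, 0, -0.25, 0, 0, 0, 0, 0, -0.25, 0, 0, 0, 0, 0, -0.25, 0, 0, 0, 0, 0, -0.25, 0, 0, 0, 0, 0, -0.25, 0, 0, 0, 0, 0, -0.25, 0, 0, 0])

```text
clock: 18.15
ee_pos: [0.5357, 0.393, 0.2612]
tool_rot: [-1.571, -0.0, 0.052]
wrist_force: [-0.1, 0.0, 4.2]
grip_width: -0.0
```

Run:
```python
from h import *
d=snap("wrist"); s=status.read_state(); print(s["wrist_force"],s["clock"])
P=cloud(d); hsv=cv2.cvtColor(d["color"],cv2.COLOR_RGB2HSV); H,S,V=[hsv[...,i].astype(int) for i in range(3)]
X=P[((H<6)|(H>174))&(S>150)&(V>60)&(d["depth"]>.05)&(P[...,2]>.02)]; w=np.linalg.svd(X-X.mean(0),full_matrices=False)[2][0]; w*=np.sign(w[0]); print("elev",np.degrees(np.arcsin(w[2])))
t=snap("top"); h=cv2.cvtColor(t["color"],cv2.COLOR_RGB2HSV)[...,2]
m=np.zeros(h.shape,np.uint8); m[165:235,180:270]=1
n,l,st,c=cv2.connectedComponentsWithStats(((h>110)&(m>0)).astype(np.uint8))
P=cloud(t)
for i in range(1,n):
    if st[i,4]>4: print(st[i],np.median(P[l==i],0).round(3))
```

```text
[-0.71785474  1.54129797  3.95602163] 18.2
elev -28.23973825213713
[ 180  165   90   70 4598] [0.429 0.252 0.582]
```

apply_moves(series=[0, 0, 0.5, 0, 0, 0, 0, 0, 1, 0, 0, 0, 0, 0, 1.5, 0, 0, 0, 0, 0, 2, 0, 0, 0, 0, 0, 2.5, 0, 0, 0, 0, 0, 3, 0, 0, 0, 0, 0, 3.5, 0, 0, 0, 0, 0, 4, 0, 0, 0, 0, 0, 4.5, 0, 0, 0, 0, 0, 5, 0, 0, 0, 0, 0, 6, 0, 0, 0, 0, 0, 7, 0, 0, 0, 0, 0, 8, 0, 0, 0, -1, -2, 8.5, 0, 0, 0, -2, -3.5, 8.5, 0, 0, 0, -3, -5, 8.5, 0, 0, 0, -3, -5, 8.5, 0, 0, 0, -3, -5, 8.5, 0, 0, 0])

```text
clock: 20.05
ee_pos: [0.4604, 0.2671, 0.4749]
tool_rot: [-1.57, -0.002, 0.05]
wrist_force: [-0.1, 1.7, -0.4]
grip_width: 0.0001
```

Run:
```python
from h import *
d=snap("wrist"); s=status.read_state(); print(s["ee_pos"],s["wrist_force"],s["clock"])
P=cloud(d); hsv=cv2.cvtColor(d["color"],cv2.COLOR_RGB2HSV); H,S,V=[hsv[...,i].astype(int) for i in range(3)]
m=((H<6)|(H>174))&(S>150)&(V>90)&(d["depth"]>.1)&(P[...,2]>.02); X=P[m]; w=np.linalg.svd(X-X.mean(0),full_matrices=False)[2][0]; w*=np.sign(w[0]); print("lever elev",np.degrees(np.arcsin(w[2])))
n=(np.abs(P[...,0]-.42)<.025)&(np.abs(P[...,1]-.267)<.02)&(P[...,2]>.1)&(P[...,2]<.17); X=P[n]; 
if len(X): A=np.c_[X[:,:2],np.ones(len(X))]; print("cup floor",len(X),np.median(X[:,2]),np.linalg.lstsq(A,X[:,2],rcond=None)[0])
e=snap("scene"); b=cv2.resize(e["color"][150:250,200:330],(546,420),interpolation=cv2.INTER_CUBIC)
cv2.imwrite("pics/end.png",cv2.resize(np.hstack([d["color"],b])[...,::-1],None,fx=.72,fy=.72))
```

```text
[0.46116372 0.26800885 0.47491288] [ 0.19113105 -0.0670325  -0.33539698] 20.1
lever elev 45.70748581591468
cup floor 1705 0.1296416268812896 [ 0.00460363 -0.00122903  0.12805459]
```

View pics/end.png

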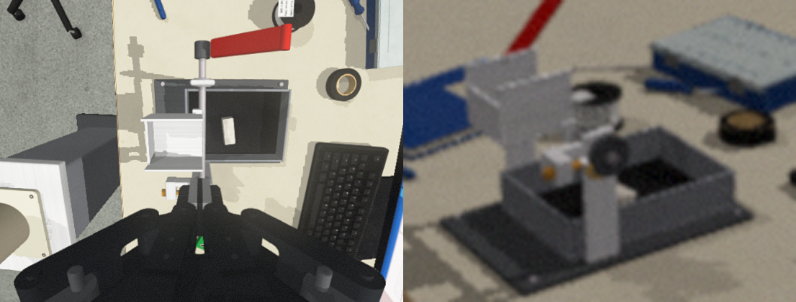

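The block lies in the tray at (228,131), and the cup at (175,142) is empty and level with the lever back at 45°. The arm touches nothing, so I hand in.

```bash
python3 -c "
from h import *
print(workorder.hand_in())"
```

```text
the job is handed in; nothing more can be done
None
```

The cycle is done and handed in at about 20 s on the robot's clock.

I took the block by its ends from the blue nest and set it down on the bench. I then regripped it across its width and lowered it flat into the cup, letting go only once it touched the floor. With the fingers shut I pushed the red lever past its catch to a tilt of about 1.28 rad, held it about 0.7 s, and followed it back up.

- **Last checks:** The block lies in the grey tray. The cup is empty and level, with its floor at 129.6 mm and the lever back at 45.7°. The gripper is clear and the wrist force is near zero.
- **Failed check:** While the cup was tipped, my top-camera test for the block in the tray gave nothing usable because the arm blocked the view. The final wrist picture settled it.
- **Bystanders:** I went nowhere near the screw pot or the solder spool, but did not re-measure where they stand.

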